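# Shut the tub on the hallway turntable and bring the phone stand to the front

### The job

The round tub on the corner shelf's rotating tray has its lid on but not fastened: press all three snap tabs around its rim fully down, and leave the tray turned so that the phone stand on it faces squarely to the front of the shelf, in line with the metal stud by the front edge. The key-hook rail hangs over the back half of the tray, so tabs at the back must be turned forward to reach them. Do not shift or tip the pen tumbler, flask, mug or keys that stand round the tray, and let go of everything at the end.

Things in the scene. Friction and masses are not known exactly. Their poses are not given: they have to be found in the camera images.
- shelf: Fixed triangular birch corner shelf. Origin on the table (z = 0) right under the tray's turning axis; x from its front to its back corner, y left, z up. All heights here are above this origin. Board top 50 mm high; front edge at x = -165, 1000 mm long; back corner x = +335; battens along the back edges, tops 105 mm high
- stud (a point): Centre of the flat aluminium stud, 12 mm wide, in the board at shelf x = -150 mm, y = 0: the front mark
- rail_mid (a point): Middle of the fixed key-hook rail, a 12 mm aluminium bar along the shelf's y (530 mm long, a post at each end) over the tray's back half: shelf x = +50 mm, 235 mm high, small hooks behind it. From above, a gripper's body fits only over the part of the tray with shelf x below about 0
- tray (a joint): Angle (rad) of the grey plastic tray about the shelf's z axis, counter-clockwise from above; 0 or a whole turn = stand exactly at the front, in line with the stud. Stiff (about 0.15 N m), no stop in reach, no coasting, stays where left. Tray radius 131 mm, rim 12 mm thick, rim top 87 mm high. Bearings below are counted from the stand, counter-clockwise from above
- lug (a point): Top centre of the grip lug at bearing 30 degrees. Six like it stand on the tray's rim, at bearings 30, 90, 150, 210, 270 and 330: upright round grey posts to push against, 14 mm thick, centres 125 mm from the axis, tops 119 mm high
- lid (a point): Centre of the lid of the white round tub fixed in the middle of the tray, 76 mm in radius. Lid's flat top 132 mm high, a disc in its middle (60 mm wide) 135 mm; this point is on that disc
- stand_front (a point): Foot of the outer face, at its middle, of the black silicone phone stand stuck to the tray at bearing 0, facing outwards: 110 mm from the axis, 67 mm high. The stand is 60 mm wide, fills radius 78 to 110 mm, and its leaning back plate reaches 148 mm high
- tab_a_top (a point): Centre of the top of the snap tab at bearing 60 degrees, 87 mm from the axis. White plastic, 20 mm (radial) by 26 mm, 8 mm thick, sticking out beyond the lid's edge; top 142 mm high when fully up, 134 mm when fully down
- tab_b_top (a point): The same for the tab at bearing 180 degrees, opposite the stand
- tab_c_top (a point): The same for the tab at bearing 300 degrees
- tab_a (a joint): How far that tab is pressed down, m: 0 fully up, 0.008 fully down against its stop; about 5 N moves it and it stays where left
- tab_b (a joint): The same for tab b
- tab_c (a joint): The same for tab c
- tumbler: Bystander: clear glass tumbler, 72 mm wide, 100 mm tall, of pens that reach 190 mm above its base; origin at the centre of its underside. It, the flask and the mug stand left, right and behind the tray, in any order, their centres about 0.19 m or more from the tray's axis
- flask: Bystander: steel drinking flask, 66 mm wide, 190 mm tall; origin at the centre of its underside
- mug: Bystander: red ceramic mug, 78 mm wide, 92 mm tall, handle along its own +y; origin at the centre of its underside
- keys: Bystander: aluminium ring with two flat keys lying on the board near the front edge, 80 mm long, 4 mm thick; origin under the middle of the ring, the keys along its own +x

How it is judged:
At the end, for the whole second after the job is handed in: All three tabs are pressed down by more than 6 of their 8 mm; the phone stand is at the front of the shelf, its front within 12 mm of the line from the tray's axis to the stud (about 6 degrees); the tray is still; tumbler, flask, mug and keys are within 20 mm of where they started (value of joint each of tab_a, tab_b, tab_c above 0.006 m and x of stand_front in the frame of shelf below 0 m and y of stand_front in the frame of shelf between -0.012 and 0.012 m and velocity of joint tray between -0.03 and 0.03 rad/s and distance of each of tumbler, flask, mug, keys from where it was at the start of the episode below 0.02 m); the robot touches nothing.
It fails at once if the tumbler, flask, mug or keys are shifted by more than 20 mm (distance of any of tumbler, flask, mug, keys from where it was at the start of the episode above 0.02 m).
It fails at once if the tumbler, flask or mug is tipped by more than 20 degrees (angle between any of tumbler, flask, mug's own z axis and vertical above 0.35 rad).
It also fails if it takes over 72 s, if anything falls off the work surface, if the arm or the gripper's body presses on something with over 40 N, if the wrist force passes 120 N, or if a joint passes its speed limit or range.

### The arm

A 6-joint arm with a two-finger parallel gripper is mounted at the origin on the work surface. World frame = base frame: x ahead of the robot, y to its left, z up, the work surface at z = 0. Lengths are in m, angles in rad, forces in N, time in s.
With the tool pointing down it reaches from about 0.325 to 0.775 m from the base axis. Payload 5.5 kg.
Tool frame: the origin (TCP) lies between the finger pads; the fingertips stand 22 mm ahead of it and the grasp point (between the pads) lies 3 mm ahead of it; x points along the fingers, y is the direction in which the jaws open and shut, and the axes are right-handed (so a half turn about x gives the same grasp; the last joint's range is limited). The gripper opens to 85 mm and grips with 20 to 120 N. Pads are 22 mm wide; open, the fingers measure 114 mm over their backs; the gripper's body (76 mm by 85 mm) begins 54 mm behind the grasp point. The pads swing forward as they close: fully open they stand 13 mm farther back than shut.
Start: joints at [-1.332, 0.091, 1.231, -0, 1.82, -0.057], TCP at [0.175, -0.574, 0.253] pointing down, gripper open.
Joint ranges: [-2.87, 2.87], [-0.86, 2.18], [0.17, 2.46], [-1.51, 4.65], [0.06, 2.69], [-2.65, 2.65]. Speed limits (rad/s): [2.57, 2.57, 3.01, 3.14, 3.14, 3.14].

### API

Orientations are given as a unit quaternion [w, x, y, z].
In Python, from cell import telemetry, cams, ctrl gives the robot as it stands. The module is installed in compiled form; this text tells all that it offers.
- The arm moves only by the shell command python3 -m creep 'ROWS'. ROWS is JSON, a list of rows, each a list of 3 entries, a list of its own where there are three numbers: the shift along the tool's x, y, z in cm, then the turn, a rotation vector about the tool's x, y, z in rad, then the opening, from 0 (shut) to 1 (fully open). A call has 1 to 5 rows; each row shifts and turns the commanded pose from where the row before left it, along the tool's axes as they then stand; what a row does not reach is not made up. A row lasts 1/8 s, in which the tool goes at most 62.5 mm and 10.7 degrees, less where a joint would pass 70% of its speed; a pose out of reach is approached as far as the arm can. A call is refused whole if a number of a shift passes 6.25 or a number of a turn 0.188, either way. A call with a gripper value outside its range is refused whole. The fingers move at their own pace and stop on an object; the grip force is fixed at half the most. Time passes only in rows, so rows that do not move let the fingers close. It gives the time, the measured TCP pose, the force and the opening at its end, in the units of the state.
- telemetry.sense(): the state, without advancing time (a new reading comes with each control period).
- cams.read_camera(name): name is "scene" or "top" or "wrist"; returns (picture, depth): 480x640x3 uint8, red, green, blue; 480x640 float32, m along the optical axis (not along the pixel's ray), 0 where there is no reading.
- cams.get_calibration(name): a dict with "fovy" (degrees; the focal length in pixels is half the picture's height over the tangent of half this angle, whatever the lens; pixels are square), "cx", "cy" (the principal point, pixels), "distortion" ([k1, k2, p1, p2, k3] as OpenCV has them; the pictures are not rectified), "origin" and "orientation" of the camera in the world. Camera axes: x right, y down, z forward; pixel columns grow to the right and rows downward; lengths in m; the calibration is good to about 2 mm. A picture is of the moment at which its call begins: read the wrist's pose just before it. get_calibration takes no time and is no camera call; for the wrist camera it gives the pose at the moment of the call.
- ctrl.close_job(): hands the job in, once; it reports no verdict.
The state is a dict: "time": time; "q": joint angles; "qd": joint speeds; "joint_torque": joint torques, N m; "position": TCP position; "eef_rot": TCP orientation; "wrist_force": force on the tool from outside, world axes, zero at the start; "wrist_torque": the same for the moment, N m; "opening": finger opening in m.
Only numpy, scipy, OpenCV 4.12 (cv2) and the standard library are available. Lean on these libraries where they do the work, as an engineer would, in place of code of your own. Each camera call takes 0.05 s, during which the arm holds its last target.

## Working session

There is one attempt and no reset: what is moved stays moved. The work goes in short steps, Python scripts to look and compute and a shell command to move; the robot and the scene stay as the last step left them, time stands still between calls to the robot, and variables do not carry over. Pictures are saved under pics/ and viewed, and the job is handed in when it is done.

```bash
mkdir -p pics; ls
cat > h.py <<'E'
import numpy as np, cv2
from cell import telemetry, cams, ctrl
from scipy.spatial.transform import Rotation as R
def K(c):
    f=240/np.tan(np.radians(c['fovy'])/2)
    return np.array([[f,0,c['cx']],[0,f,c['cy']],[0,0,1.]])
def rot(q): return R.from_quat([q[1],q[2],q[3],q[0]]).as_matrix()
def rays(c,uv):
    p=cv2.undistortPoints(np.array(uv,float).reshape(-1,1,2),K(c),np.array(c['distortion'],float)).reshape(-1,2)
    d=np.c_[p,np.ones(len(p))]
    return np.array(c['origin']),d@rot(c['orientation']).T
def onplane(c,uv,z):
    o,d=rays(c,uv); return o+d*((z-o[2])/d[:,2])[:,None]
def withdepth(c,uv,dep):
    o,d=rays(c,uv); return o+d*np.array([dep[int(round(v)),int(round(u))] for u,v in uv])[:,None]
def proj(c,P):
    Rm=rot(c['orientation']); X=(np.array(P,float)-np.array(c['origin']))@Rm
    return cv2.projectPoints(X.reshape(-1,1,3),np.zeros(3),np.zeros(3),K(c),np.array(c['distortion'],float))[0].reshape(-1,2)
def snap(n,f):
    c=cams.get_calibration(n); im,d=cams.read_camera(n)
    cv2.imwrite(f'pics/{f}.png',im[:,:,::-1]); np.savez(f'pics/{f}.npz',im=im,d=d)
    import json; json.dump({k:(np.array(v).tolist()) for k,v in c.items()},open(f'pics/{f}.json','w'))
    return c,im,d
def load(f):
    import json; z=np.load(f'pics/{f}.npz'); return json.load(open(f'pics/{f}.json')),z['im'],z['d']
E
python3 - <<'E'
from h import *
print(telemetry.sense())
for n in ['scene','top','wrist']:
    c,_,_=snap(n,n+'0'); print(n,c)
E
```

```text
pics
{'time': 0.0, 'q': array([-1.33171391e+00,  9.18558118e-02,  1.23191893e+00, -2.02963436e-05,
        1.81983823e+00, -5.66690663e-02]), 'qd': array([-0.00119795, -0.00131634,  0.00050458, -0.00012284,  0.00239562,
        0.00047397]), 'joint_torque': array([-1.65807414e-03, -4.58723474e+01, -4.18032753e+01, -4.23384990e-04,
        1.14284438e-02, -9.80552130e-06]), 'position': array([ 0.1748232 , -0.57369211,  0.25213402]), 'eef_rot': array([-0.10347079, -0.69931754, -0.10489216,  0.69946151]), 'wrist_force': array([0.9333423 , 0.94306783, 0.03161463]), 'wrist_torque': array([-0.00052612, -0.0390013 , -0.0395448 ]), 'opening': 0.08522170524945447}
scene {'fovy': 55.560579460239495, 'cx': 319.59069929282435, 'cy': 241.60654226072015, 'distortion': array([-0.07779219,  0.        ,  0.        ,  0.        ,  0.        ]), 'origin': array([1.0989125 , 0.58204391, 0.67222289]), 'orientation': array([-0.17421665,  0.313934  ,  0.82106556, -0.44378525])}
top {'fovy': 54.17756417518816, 'cx': 317.34865208871827, 'cy': 238.69038648856156, 'distortion': array([-0.08816974,  0.        ,  0.        ,  0.        ,  0.        ]), 'origin': array([0.54732171, 0.02515041, 0.92484826]), 'orientation': array([ 0.03602659, -0.69625836,  0.71620648, -0.0312194 ])}
wrist {'fovy': 65.95988755135822, 'cx': 314.3791675468737, 'cy': 228.37901521405138, 'distortion': array([-0.06923274,  0.        ,  0.        ,  0.        ,  0.        ]), 'origin': array([ 0.25652853, -0.54855451,  0.3729555 ]), 'orientation': array([ 0.13296184,  0.79253775, -0.58675471, -0.09961912])}
```

View pics/top0.png

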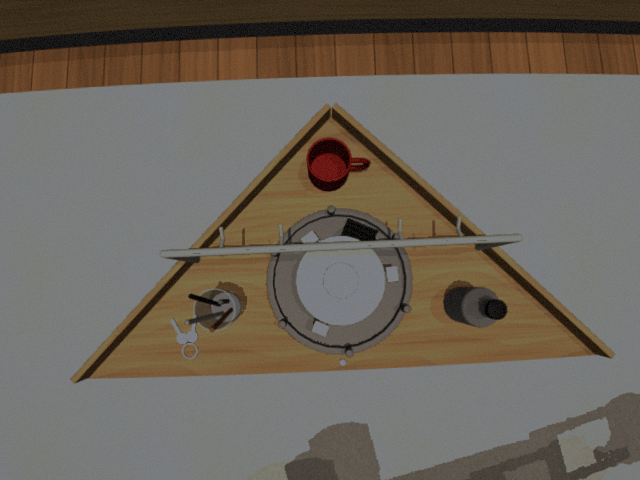

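View pics/scene0.png

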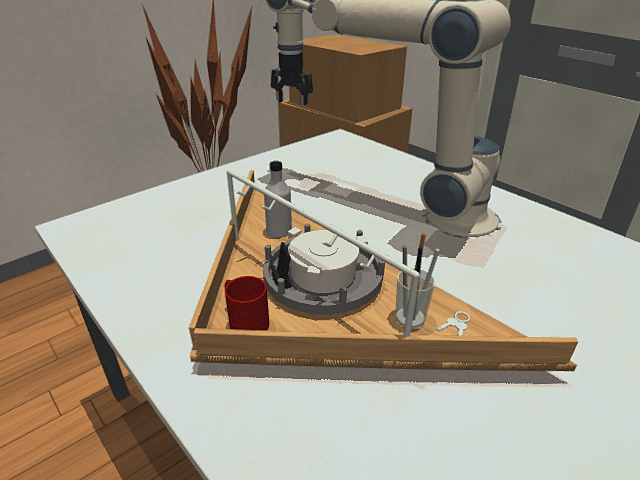

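Run:
```python
from h import *
c,im,d=load('top0')
# colour of stud area, upscaled crop
cr=im[190:380,240:440]; cv2.imwrite('pics/topcrop0.png',cv2.resize(cr,None,fx=4,fy=3.15*1.0 if 0 else 3,interpolation=cv2.INTER_CUBIC)[:,:,::-1])
print(onplane(c,[(343,363)],0.05), onplane(c,[(341,281)],0.135), onplane(c,[(360,229)],0.14))
print(onplane(c,[(311,238),(320,328),(392,273)],0.142))
print(withdepth(c,[(343,363),(341,281),(320,328),(392,273),(360,290),(349,352),(282,323),(407,309)],d))
```

```text
[[ 0.40013586 -0.01079196  0.05      ]] [[ 0.55035991 -0.0081997   0.135     ]] [[ 0.6366114  -0.04279239  0.14      ]]
[[ 0.62356049  0.04004203  0.142     ]
 [ 0.47388277  0.02918516  0.142     ]
 [ 0.56110924 -0.09334229  0.142     ]]
[[ 0.40060387 -0.01067767  0.05278178]
 [ 0.5503677  -0.00828525  0.13297368]
 [ 0.47362307  0.02919942  0.13923166]
 [ 0.5611219  -0.09345108  0.14128126]
 [ 0.53432586 -0.03993267  0.13029191]
 [ 0.54732171  0.02515041  0.92484826]
 [ 0.4819562   0.09363977  0.12028492]
 [ 0.49938555 -0.12006079  0.1190597 ]]
```

View pics/topcrop0.png

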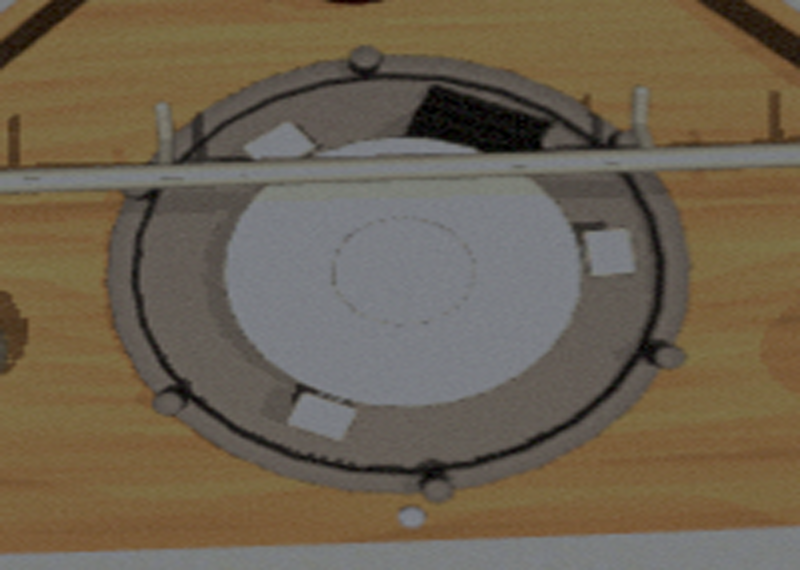

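Run:
```python
from h import *
s=telemetry.sense(); T=rot(s['eef_rot']); print(T.round(3))
w=load('wrist0')[0]; print('cam in tool',T.T@(np.array(w['origin'])-s['position']), 'cam z in tool',T.T@rot(w['orientation'])[:,2])
# bystanders from depth: tops
c,im,d=load('top0')
O=np.array([.5503,-.0082])
for nm,uv,z in [('mug',(329,164),.142),('tumbler rim',(217,309),.15),('flask cap',(495,309),.24),('flask base',(460,303),.05)]:
    p=onplane(c,[uv],z)[0]; v=p[:2]-O; print(nm,p.round(4),np.hypot(*v).round(3),np.degrees(np.arctan2(v[1],v[0])).round(1)%360)
```

```text
[[-0.     0.292 -0.957]
 [ 0.002 -0.957 -0.292]
 [-1.    -0.002 -0.   ]]
cam in tool [-0.12058236 -0.00050314 -0.08548721] cam z in tool [ 9.44769385e-01 -2.63997469e-04  3.27735778e-01]
mug [0.7494 0.006  0.142 ] 0.2 4.1
tumbler rim [0.5097 0.198  0.15  ] 0.21 101.1
flask cap [ 0.502 -0.228  0.24 ] 0.225 257.6
flask base [ 0.503  -0.2323  0.05  ] 0.229 258.1
```

View pics/wrist0.png

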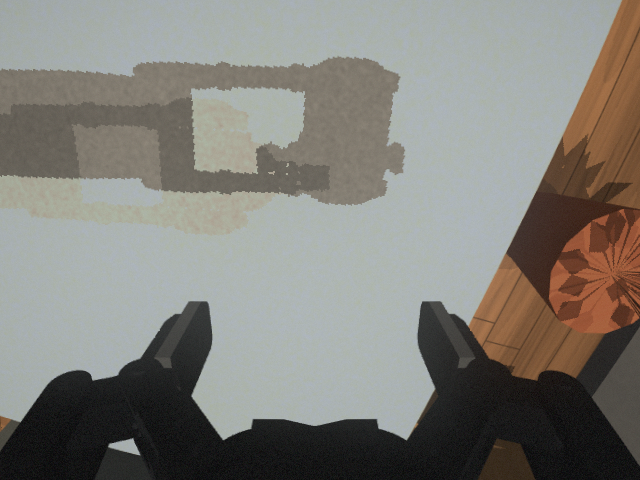

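```bash
cat > plan.py <<'E'
# usage: plan.py x y z zang [n] [open]: prints rows from measured pose to target (zang: world angle of tool z, deg, tool down)
import sys,math
from h import *
def yaw(T): return math.degrees(math.atan2(T[1,2],T[0,2]))
def show(path,op,P,T):
    """path: list of (x,y,z,zang)"""
    rows=[]; 
    for (x,y,z,a) in path:
        d=np.array([x,y,z])-P; sh=T.T@d*100
        da=(a-yaw(T)+180)%360-180
        rows.append([[round(v,2)+0 for v in sh],[round(-math.radians(da),3)+0,0,0],op])
        P=np.array([x,y,z]); T=T@R.from_rotvec([-math.radians(da),0,0]).as_matrix()
    for i in range(0,len(rows),5): print(str(rows[i:i+5]).replace(' ',''))
def cur():
    s=telemetry.sense(); return s,s['position'],rot(s['eef_rot'])
if __name__=='__main__':
    x,y,z,a=map(float,sys.argv[1:5]); op=float(sys.argv[5]) if len(sys.argv)>5 else 0
    s,P,T=cur(); t=np.array([x,y,z]); da=(a-yaw(T)+180)%360-180
    n=max(1,math.ceil(np.linalg.norm(t-P)/.05),math.ceil(abs(da)/9.5)); y0=yaw(T)
    print('now',P.round(4),round(y0,1),'F',s['wrist_force'].round(1),'t',s['time'])
    show([(*(P+(t-P)*k/n),y0+da*k/n) for k in range(1,n+1)],op,P,T)
E
python3 plan.py .38 -.05 .26 155
```

```text
now [ 0.1749 -0.5738  0.2524] -163.1 F [-0.8 -0.9 -0.6] t 0.15
[[[np.float64(-0.06),np.float64(-3.68),np.float64(-2.91)],[0.061,0,0],0],[[np.float64(-0.06),np.float64(-3.85),np.float64(-2.68)],[0.061,0,0],0],[[np.float64(-0.06),np.float64(-4.0),np.float64(-2.44)],[0.061,0,0],0],[[np.float64(-0.06),np.float64(-4.14),np.float64(-2.19)],[0.061,0,0],0],[[np.float64(-0.06),np.float64(-4.27),np.float64(-1.93)],[0.061,0,0],0]]
[[[np.float64(-0.06),np.float64(-4.38),np.float64(-1.67)],[0.061,0,0],0],[[np.float64(-0.06),np.float64(-4.47),np.float64(-1.4)],[0.061,0,0],0],[[np.float64(-0.06),np.float64(-4.55),np.float64(-1.12)],[0.061,0,0],0],[[np.float64(-0.06),np.float64(-4.61),np.float64(-0.84)],[0.061,0,0],0],[[np.float64(-0.06),np.float64(-4.65),np.float64(-0.56)],[0.061,0,0],0]]
[[[np.float64(-0.06),np.float64(-4.68),np.float64(-0.28)],[0.061,0,0],0],[[np.float64(-0.06),np.float64(-4.69),np.float64(0.01)],[0.061,0,0],0]]
```

```bash
sed -i 's/\[round(v,2)+0 for/[round(float(v),2)+0 for/' plan.py
python3 -m creep '[[[-0.1,-3.7,-2.9],[0.061,0,0],0],[[-0.1,-3.85,-2.7],[0.061,0,0],0],[[-0.1,-4,-2.45],[0.061,0,0],0],[[0,-4.15,-2.2],[0.061,0,0],0],[[0,-4.3,-1.9],[0.061,0,0],0]]'
python3 plan.py .38 -.05 .26 155
```

```text
time: 0.78
position: [0.2606, -0.3536, 0.256]
eef_rot: [-0.004, 0.707, -0.004, -0.707]
wrist_force: [0.4, -0.4, 0.5]
opening: -0.0001
now [ 0.2606 -0.3536  0.256 ] 179.3 F [ 0.4 -0.4  0.5] t 0.775
[[[-0.06,-4.36,-1.66],[0.061,0,0],0],[[-0.06,-4.45,-1.39],[0.061,0,0],0],[[-0.06,-4.52,-1.12],[0.061,0,0],0],[[-0.06,-4.58,-0.84],[0.061,0,0],0],[[-0.06,-4.63,-0.56],[0.061,0,0],0]]
[[[-0.06,-4.65,-0.28],[0.061,0,0],0],[[-0.06,-4.66,0.0],[0.061,0,0],0]]
```

```bash
python3 -m creep '[[[-0.05,-4.35,-1.65],[0.061,0,0],0],[[-0.05,-4.45,-1.4],[0.061,0,0],0],[[-0.05,-4.5,-1.1],[0.061,0,0],0],[[-0.05,-4.6,-0.85],[0.061,0,0],0],[[-0.05,-4.65,-0.55],[0.061,0,0],0]]'
python3 -m creep '[[[-0.05,-4.65,-0.3],[0.061,0,0],0],[[-0.05,-4.65,0],[0.061,0,0],0]]'
python3 plan.py .473 .029 .20 155
```

```text
time: 1.4
position: [0.3454, -0.1366, 0.2586]
eef_rot: [-0.111, 0.698, -0.111, -0.698]
wrist_force: [0.2, -0.7, 0.4]
opening: 0.0001
time: 1.65
position: [0.3797, -0.0499, 0.2597]
eef_rot: [-0.154, 0.69, -0.154, -0.69]
wrist_force: [0.5, -0.0, -0.2]
opening: -0.0003
now [ 0.3797 -0.0499  0.2597] 154.9 F [ 0.5 -0.  -0.2] t 1.65
[[[1.99,-3.7,-1.7],[-0.001,0,0],0],[[1.99,-3.7,-1.7],[-0.001,0,0],0],[[1.99,-3.7,-1.7],[-0.001,0,0],0]]
```

```bash
python3 -m creep '[[[1,-3.7,-1.7],[0,0,0],0],[[2,-3.7,-1.7],[0,0,0],0],[[3,-3.7,-1.7],[0,0,0],0]]'
python3 - <<'E'
from h import *
snap('wrist','w1'); snap('top','t1'); snap('scene','s1'); print(telemetry.sense()['position'])
a=cv2.imread('pics/w1.png')[:,:]; b=cv2.imread('pics/s1.png')
cv2.imwrite('pics/ws1.png',np.vstack([cv2.resize(a[:, :],(400,300)),cv2.resize(b[170:390,170:490],(400,275))]))
E
```

```text
time: 2.02
position: [0.4738, 0.0288, 0.2]
eef_rot: [-0.153, 0.691, -0.153, -0.69]
wrist_force: [0.8, -0.5, 0.7]
opening: 0.0
[0.47205273 0.02864727 0.19680086]
```

View pics/ws1.png

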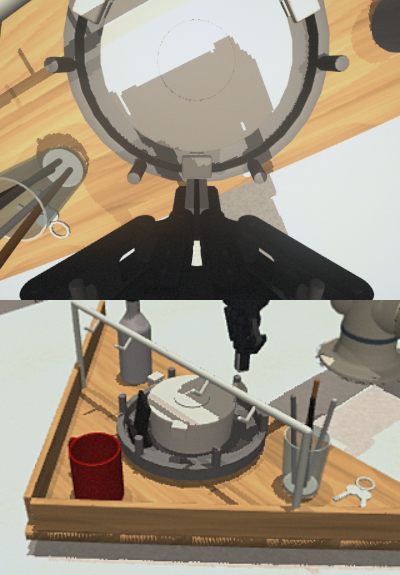

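View pics/t1.png

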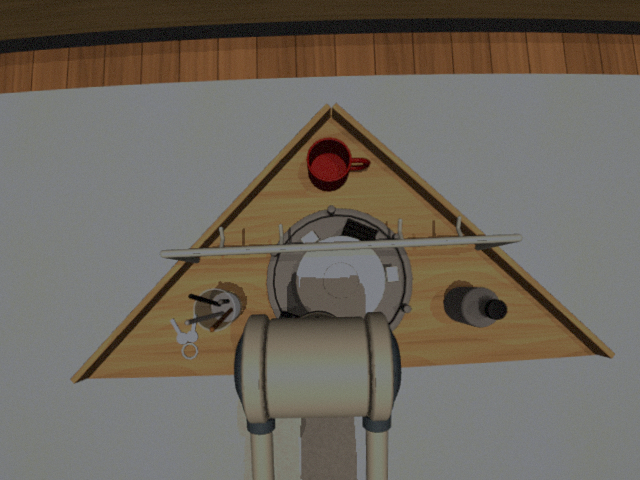

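Run:
```python
from h import *
c,im,d=load('w1')
cv2.imwrite('pics/w1c.png',cv2.resize(im[200:360,220:420],None,fx=4,fy=3.7)[:,:,::-1])
print(onplane(c,[(316,267),(315,94)],0.142))
```

```text
[[ 0.47511668  0.02831916  0.142     ]
 [ 0.55407244 -0.00779547  0.142     ]]
```

View pics/w1c.png

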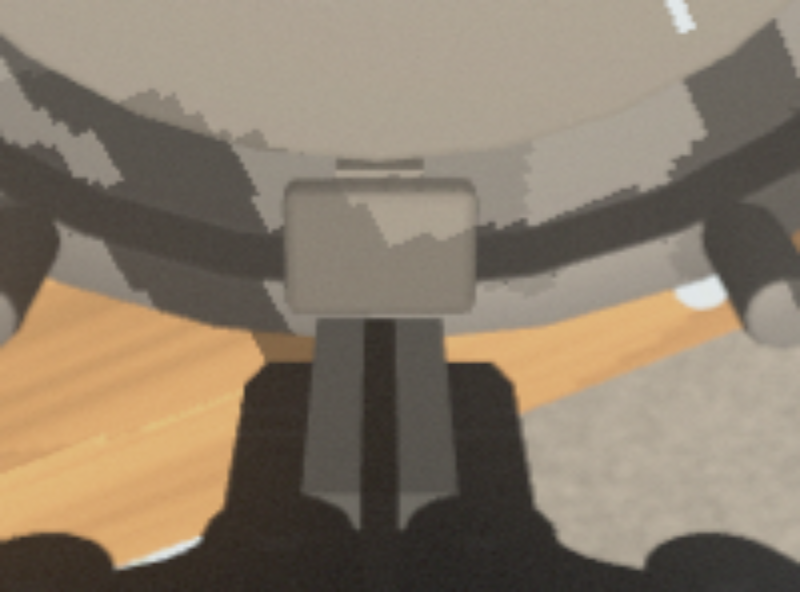

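```bash
python3 -m creep '[[[1.5,0,-0.2],[0,0,0],0],[[1.3,0,0],[0,0,0],0],[[0.5,0,0],[0,0,0],0]]'
python3 -m creep '[[[0.3,0,0],[0,0,0],0],[[0.2,0,0],[0,0,0],0],[[0.1,0,0],[0,0,0],0]]'
```

```text
time: 2.55
position: [0.4738, 0.0262, 0.1659]
eef_rot: [0.153, -0.69, 0.153, 0.691]
wrist_force: [-0.2, -0.4, 0.5]
opening: -0.0
time: 2.92
position: [0.4744, 0.0266, 0.1618]
eef_rot: [-0.153, 0.691, -0.153, -0.69]
wrist_force: [-2.6, -0.9, 4.6]
opening: -0.0001
```

```bash
python3 -m creep '[[[0.2,0,0],[0,0,0],0],[[0.2,0,0],[0,0,0],0],[[0,0,0],[0,0,0],0]]'
python3 -m creep '[[[0.2,0,0],[0,0,0],0],[[0.1,0,0],[0,0,0],0],[[0,0,0],[0,0,0],0]]'
```

```text
time: 3.3
position: [0.4745, 0.0267, 0.1569]
eef_rot: [-0.153, 0.691, -0.153, -0.69]
wrist_force: [-1.3, -0.2, 3.6]
opening: 0.0001
time: 3.68
position: [0.4747, 0.027, 0.1559]
eef_rot: [-0.153, 0.691, -0.153, -0.69]
wrist_force: [-5.6, 0.9, 13.2]
opening: -0.0001
```

```bash
python3 -m creep '[[[0.15,0,0],[0,0,0],0],[[0,0,0],[0,0,0],0],[[-1.5,0,0],[0,0,0],0],[[-3,0,0],[0,0,0],0]]'
python3 plan.py .4985 -.1207 .19 245 .3
```

```text
time: 4.18
position: [0.4738, 0.0269, 0.196]
eef_rot: [0.153, -0.689, 0.153, 0.692]
wrist_force: [0.2, -0.6, 0.1]
opening: -0.0
now [0.4738 0.0269 0.196 ] 155.0 F [ 0.2 -0.6  0.1] t 4.175
[[[0.06,1.23,-0.85],[-0.157,0,0],0.3],[[0.06,1.35,-0.64],[-0.157,0,0],0.3],[[0.06,1.43,-0.42],[-0.157,0,0],0.3],[[0.06,1.48,-0.19],[-0.157,0,0],0.3],[[0.06,1.5,0.04],[-0.157,0,0],0.3]]
[[[0.06,1.47,0.27],[-0.157,0,0],0.3],[[0.06,1.41,0.5],[-0.157,0,0],0.3],[[0.06,1.31,0.71],[-0.157,0,0],0.3],[[0.06,1.19,0.91],[-0.157,0,0],0.3],[[0.06,1.03,1.09],[-0.157,0,0],0.3]]
```

```bash
python3 -m creep '[[[0.05,1.25,-0.85],[-0.157,0,0],0.3],[[0.05,1.35,-0.65],[-0.157,0,0],0.3],[[0.05,1.45,-0.4],[-0.157,0,0],0.3],[[0.05,1.5,-0.2],[-0.157,0,0],0.3],[[0.05,1.5,0.05],[-0.157,0,0],0.3]]'
python3 -m creep '[[[0.05,1.45,0.25],[-0.157,0,0],0.3],[[0.05,1.4,0.5],[-0.157,0,0],0.3],[[0.05,1.3,0.7],[-0.157,0,0],0.3],[[0.05,1.2,0.9],[-0.157,0,0],0.3],[[0.05,1.05,1.1],[-0.157,0,0],0.3]]'
python3 - <<'E'
from h import *
snap('wrist','w2'); snap('scene','s2'); s=telemetry.sense(); print(s['position'],s['opening'],s['q'])
a=cv2.imread('pics/w2.png')[:,:]; b=cv2.imread('pics/s2.png')
cv2.imwrite('pics/ws2.png',np.vstack([cv2.resize(a[:, :],(400,300)),cv2.resize(b[170:390,170:490],(400,275))]))
E
```

```text
time: 4.8
position: [0.4867, -0.048, 0.1942]
eef_rot: [-0.124, -0.696, -0.125, 0.696]
wrist_force: [0.5, 1.2, -0.6]
opening: 0.0252
time: 5.42
position: [0.4994, -0.1214, 0.1917]
eef_rot: [-0.381, -0.595, -0.382, 0.596]
wrist_force: [-0.6, -0.5, -0.2]
opening: 0.0256
[ 0.4992067 -0.1220034  0.19143  ] 0.02552054672054896 [-3.05784442e-01 -1.44202650e-01  1.57109098e+00 -1.96432278e-04
  1.71565331e+00  1.31541452e-01]
```

View pics/ws2.png

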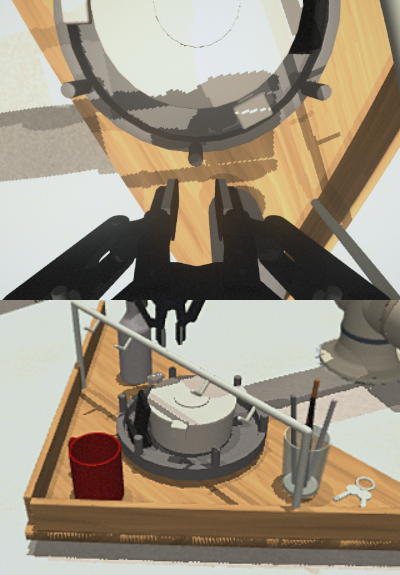

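Run:
```python
from h import *
c,im,d=load('w2')
print(onplane(c,[(311,245),(108,147),(508,147)],0.119))
cv2.imwrite('pics/w2c.png',cv2.resize(im[200:360,220:420],None,fx=4,fy=3.7)[:,:,::-1])
```

```text
[[ 0.50148025 -0.11293328  0.119     ]
 [ 0.42751621 -0.01802034  0.119     ]
 [ 0.6186679  -0.10618073  0.119     ]]
```

View pics/w2c.png

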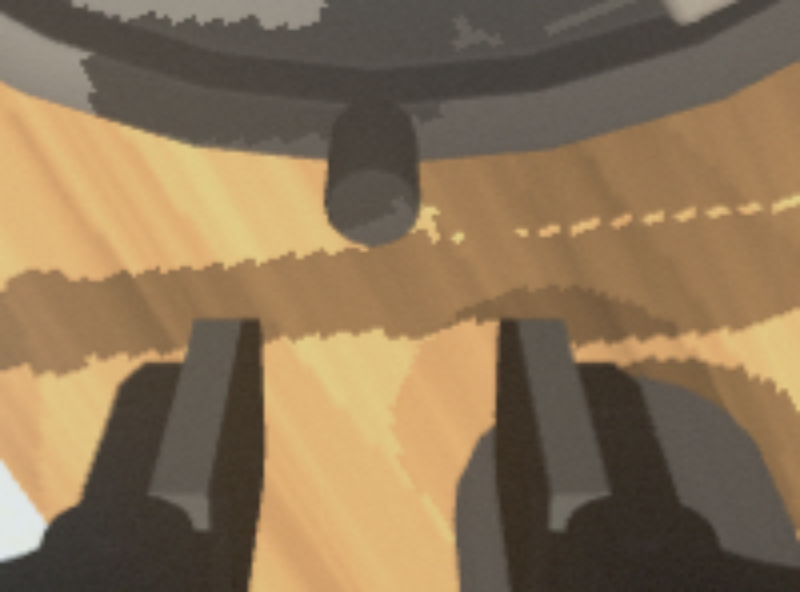

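Run:
```python
from h import *
c,im,d=load('w2')
p=onplane(c,[(313.75,256.2)],0.119)[0]; print(p)
s=telemetry.sense(); print((rot(s['eef_rot']).T@(p-s['position']))*100)
```

```text
[ 0.500017   -0.11979615  0.119     ]
[ 7.24294018 -0.01345444 -0.23656605]
```

```bash
python3 -m creep '[[[2,0,-0.2],[0,0,0],0.3],[[2,0,0],[0,0,0],0.3],[[2,0,0],[0,0,0],0.3],[[0.9,0,0],[0,0,0],0.3],[[0,0,0],[0,0,0],0.3]]'
python3 -m creep '[[[0,-0.75,-0.02],[0.06,0,0],0.3],[[0,-1.48,-0.09],[0.12,0,0],0.3],[[0,-1.48,-0.09],[0.12,0,0],0.3]]'
python3 - <<'E'
from h import *
from plan import yaw
s=telemetry.sense();T=rot(s['eef_rot']); v=s['position'][:2]-[.5503,-.0082]; print(s['position'],yaw(T)%360,np.hypot(*v),np.degrees(np.arctan2(v[1],v[0]))%360,s['wrist_force'])
E
```

```text
time: 6.15
position: [0.4995, -0.1189, 0.1221]
eef_rot: [-0.379, -0.596, -0.38, 0.597]
wrist_force: [0.4, 0.5, 0.3]
opening: 0.0256
time: 6.52
position: [0.4695, -0.099, 0.1244]
eef_rot: [0.286, 0.648, 0.284, -0.647]
wrist_force: [1.9, -1.4, -0.9]
opening: 0.0258
[ 0.46954019 -0.09897463  0.12437877] 227.50920988120396 0.12149970933305286 228.3413473215156 [ 1.87474049 -1.4309002  -0.91270724]
```

Pushing works lightly (about 2 N). Continuing the arc.

```bash
python3 -m creep '[[[0,-1.48,-0.06],[0.12,0,0],0.3],[[0,-1.48,-0.06],[0.12,0,0],0.3],[[0,-1.48,-0.06],[0.12,0,0],0.3],[[0,-1.48,-0.09],[0.12,0,0],0.3],[[0,-1.48,-0.09],[0.12,0,0],0.3]]'
cat > st.py <<'E'
from h import *
from plan import yaw
s=telemetry.sense();T=rot(s['eef_rot']); v=s['position'][:2]-[.5503,-.0082]; print(s['position'].round(4),yaw(T)%360,np.hypot(*v).round(4),np.degrees(np.arctan2(v[1],v[0]))%360,s['wrist_force'].round(1),s['time'])
E
python3 st.py
```

```text
time: 7.15
position: [0.4316, -0.0366, 0.1246]
eef_rot: [0.081, 0.703, 0.08, -0.702]
wrist_force: [1.6, -1.8, -0.8]
opening: 0.0255
[ 0.4316 -0.0366  0.1246] 193.12183725003285 0.122 193.4410663144095 [ 1.6 -1.8 -0.8] 7.15
```

```bash
python3 -m creep '[[[0,-1.48,-0.08],[0.12,0,0],0.3],[[0,-1.48,-0.08],[0.12,0,0],0.3],[[0,-1.48,-0.08],[0.12,0,0],0.3],[[0,-1.48,-0.08],[0.12,0,0],0.3],[[0,-1.48,-0.08],[0.12,0,0],0.3]]'
python3 -m creep '[[[0,-1.48,-0.08],[0.12,0,0],0.3],[[0,-1.48,-0.08],[0.12,0,0],0.3],[[0,0,0],[0,0,0],0.3]]'
python3 st.py
python3 - <<'E'
from h import *
snap('wrist','w3'); snap('scene','s3'); 
a=cv2.imread('pics/w3.png')[:,:]; b=cv2.imread('pics/s3.png')
cv2.imwrite('pics/ws3.png',np.vstack([cv2.resize(a[:, :],(400,300)),cv2.resize(b[170:390,170:490],(400,275))]))
E
```

```text
time: 7.78
position: [0.4362, 0.0366, 0.1246]
eef_rot: [-0.13, 0.696, -0.131, -0.694]
wrist_force: [1.5, -3.0, -0.0]
opening: 0.0258
time: 8.15
position: [0.45, 0.0633, 0.1242]
eef_rot: [-0.211, 0.676, -0.21, -0.675]
wrist_force: [-0.4, 0.1, -0.1]
opening: 0.0258
[0.45   0.0633 0.1242] 145.39042461721832 0.1232 144.5208166263777 [-0.4  0.1 -0.1] 8.15
```

View pics/ws3.png

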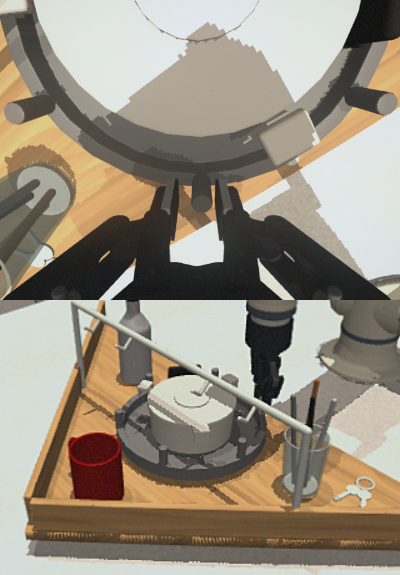

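```bash
python3 -m creep '[[[-2,0,0],[0,0,0],0.3],[[-3,0,0],[0,0,0],0.3],[[-1.6,0,0],[0,0,0],0]]'
python3 plan.py .461 -.0036 .19 177 0
```

```text
time: 8.62
position: [0.45, 0.0625, 0.1925]
eef_rot: [-0.211, 0.676, -0.211, -0.674]
wrist_force: [-0.5, -0.3, -0.1]
opening: 0.0088
now [0.45   0.0625 0.1925] 145.3 F [-0.5 -0.3 -0.1] t 8.625
[[[0.06,1.2,-1.17],[-0.138,0,0],0.0],[[0.06,1.35,-0.99],[-0.138,0,0],0.0],[[0.06,1.47,-0.79],[-0.138,0,0],0.0],[[0.06,1.57,-0.58],[-0.138,0,0],0.0]]
```

```bash
python3 -m creep '[[[0,1.2,-1.15],[-0.138,0,0],0],[[0,1.35,-1],[-0.138,0,0],0],[[0,1.5,-0.8],[-0.138,0,0],0],[[0,1.6,-0.6],[-0.138,0,0],0],[[0,0,0],[0,0,0],0]]'
python3 st.py
python3 - <<'E'
from h import *
c,im,d=snap('wrist','w4')
cv2.imwrite('pics/w4c.png',cv2.resize(im[200:360,220:420],None,fx=4,fy=3.7)[:,:,::-1])
E
```

```text
time: 9.25
position: [0.4604, -0.0047, 0.1897]
eef_rot: [-0.02, 0.707, -0.02, -0.707]
wrist_force: [-0.5, -0.2, -0.7]
opening: -0.0002
[ 0.4604 -0.0047  0.1897] 176.7302821043166 0.09 177.74449935161442 [-0.5 -0.2 -0.7] 9.25
```

View pics/w4c.png

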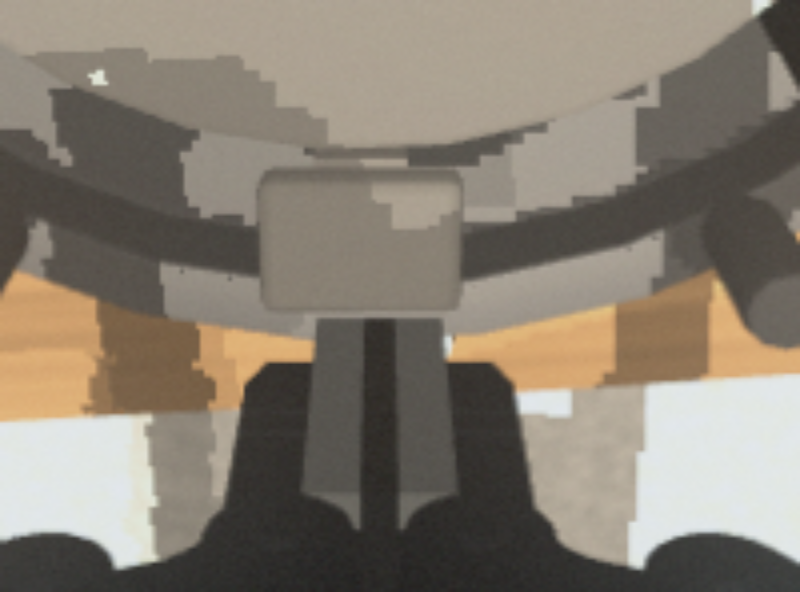

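View pics/w4.png

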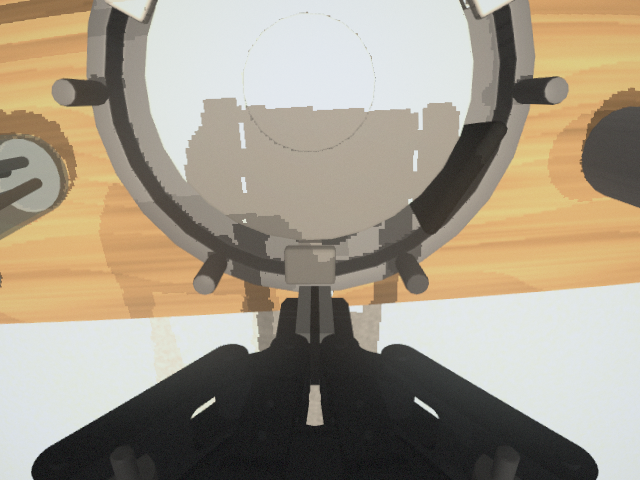

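Run:
```python
from h import *
c,im,d=load('w4')
p=onplane(c,[(220+360/4,200+240/3.7)],0.142)[0]; print(p)
s=telemetry.sense(); print((rot(s['eef_rot']).T@(p-s['position']))*100)
L=onplane(c,[(65,92),(204,284),(418,285),(554,91)],0.119); print(L)
A=np.c_[2*L[:,:2],np.ones(4)]; x=np.linalg.lstsq(A,(L[:,:2]**2).sum(1),rcond=None)[0]; print('centre',x[:2],np.sqrt(x[2]+x[:2]@x[:2]))
for O in (x[:2],np.array([.5503,-.0082])):
  print(np.degrees(np.arctan2(*(L[:,:2]-O).T[::-1]))%360 , np.hypot(*(L[:,:2]-O).T))
```

```text
[ 0.46809538 -0.00214227  0.142     ]
[ 4.7690497  -0.23213092 -0.76369287]
[[ 0.55936351  0.11684281  0.119     ]
 [ 0.44867615  0.06121838  0.119     ]
 [ 0.44094997 -0.06329869  0.119     ]
 [ 0.5455883  -0.12977423  0.119     ]]
centre [ 0.55125804 -0.00665112] 0.1235050857148877
[ 86.24480216 146.5108656  207.18229682 267.36342948] [0.12375964 0.12300127 0.12400329 0.12325359]
[ 85.85426691 145.66335405 206.74236821 267.78056868] [0.12537086 0.12307038 0.12244711 0.1216655 ]
```

```bash
python3 -m creep '[[[0,-0.2,-0.6],[0,0,0],0],[[1.5,0,0],[0,0,0],0],[[0.8,0,0],[0,0,0],0],[[0.4,0,0],[0,0,0],0],[[0.2,0,0],[0,0,0],0]]'
python3 -m creep '[[[0.2,0,0],[0,0,0],0],[[0.2,0,0],[0,0,0],0],[[0.2,0,0],[0,0,0],0],[[0.1,0,0],[0,0,0],0],[[0,0,0],[0,0,0],0]]'
```

```text
time: 9.93
position: [0.466, -0.0018, 0.1606]
eef_rot: [0.019, -0.707, 0.019, 0.707]
wrist_force: [-2.9, 0.6, 4.6]
opening: 0.0003
time: 10.55
position: [0.4665, -0.002, 0.1559]
eef_rot: [-0.019, 0.708, -0.019, -0.706]
wrist_force: [-7.7, 1.3, 15.4]
opening: -0.0
```

```bash
python3 -m creep '[[[0.1,0,0],[0,0,0],0],[[-1.5,0,0],[0,0,0],0],[[-3,0,0],[0,0,0],0.3]]'
python3 plan.py .4405 -.0633 .19 207 .3
```

```text
time: 10.92
position: [0.4661, -0.0024, 0.1961]
eef_rot: [0.019, -0.706, 0.019, 0.708]
wrist_force: [1.0, -0.0, -0.6]
opening: 0.0168
now [ 0.4661 -0.0024  0.1961] 176.9 F [ 1.  -0.  -0.6] t 10.925
[[[0.15,1.56,0.56],[-0.131,0,0],0.3],[[0.15,1.47,0.76],[-0.131,0,0],0.3],[[0.15,1.36,0.94],[-0.131,0,0],0.3],[[0.15,1.22,1.11],[-0.131,0,0],0.3]]
```

```bash
python3 -m creep '[[[0.15,1.55,0.55],[-0.131,0,0],0.3],[[0.15,1.5,0.75],[-0.131,0,0],0.3],[[0.15,1.35,0.95],[-0.131,0,0],0.3],[[0.15,1.2,1.1],[-0.131,0,0],0.3],[[0,0,0],[0,0,0],0.3]]'
python3 st.py
python3 - <<'E'
from h import *
c,im,d=snap('wrist','w5')
cv2.imwrite('pics/w5c.png',cv2.resize(im[200:360,220:420],None,fx=4,fy=3.7)[:,:,::-1])
E
```

```text
time: 11.55
position: [0.4409, -0.0638, 0.1908]
eef_rot: [-0.164, -0.688, -0.163, 0.688]
wrist_force: [-0.2, 0.4, 0.3]
opening: 0.0256
[ 0.4409 -0.0638  0.1908] 206.74277599827283 0.1227 206.93714206086784 [-0.2  0.4  0.3] 11.55
```

View pics/w5c.png

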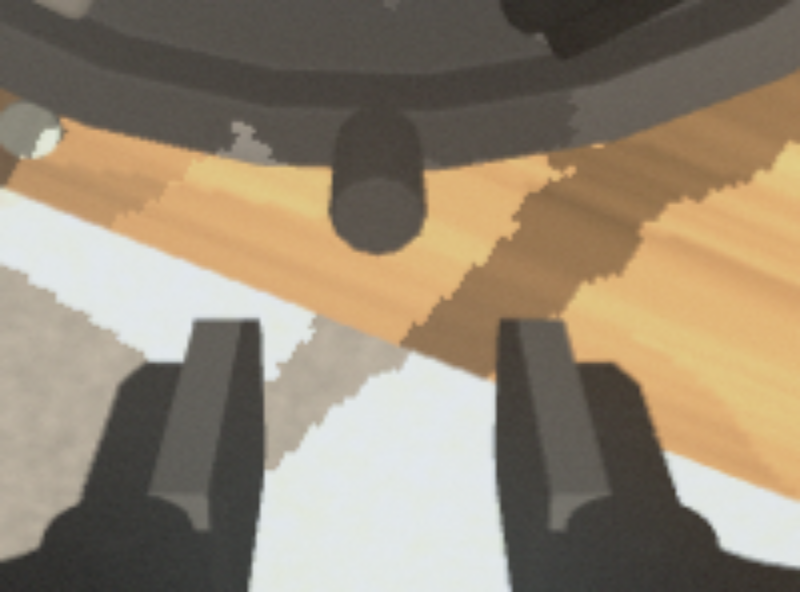

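```bash
python3 -m creep '[[[2,0,0],[0,0,0],0.3],[[2,0,0],[0,0,0],0.3],[[2,0,0],[0,0,0],0.3],[[0.8,0,0],[0,0,0],0.3],[[0,0,0],[0,0,0],0.3]]'
python3 -m creep '[[[0,-0.62,-0.02],[0.05,0,0],0.3],[[0,-1.48,-0.08],[0.12,0,0],0.3],[[0,-1.48,-0.08],[0.12,0,0],0.3],[[0,-1.48,-0.08],[0.12,0,0],0.3],[[0,-1.48,-0.08],[0.12,0,0],0.3]]'
python3 st.py
```

```text
time: 12.22
position: [0.4405, -0.0628, 0.1224]
eef_rot: [-0.164, -0.687, -0.165, 0.688]
wrist_force: [-0.5, 0.3, 0.1]
opening: 0.026
time: 12.85
position: [0.4279, 0.0003, 0.1244]
eef_rot: [-0.023, 0.707, -0.023, -0.706]
wrist_force: [1.2, -2.1, -0.9]
opening: 0.0256
[4.279e-01 3.000e-04 1.244e-01] 176.28460389365722 0.1227 176.03400437889033 [ 1.2 -2.1 -0.9] 12.85
```

```bash
python3 -m creep '[[[0,-1.44,-0.08],[0.117,0,0],0.3],[[0,-1.44,-0.08],[0.117,0,0],0.3],[[0,-1.44,-0.08],[0.117,0,0],0.3],[[0,-1.44,-0.08],[0.117,0,0],0.3],[[0,0,0],[0,0,0],0.3]]'
python3 st.py
python3 - <<'E'
from h import *
c,im,d=snap('wrist','w6')
E
```

```text
time: 13.48
position: [0.4444, 0.0557, 0.1242]
eef_rot: [-0.184, 0.683, -0.184, -0.682]
wrist_force: [0.6, -0.1, 0.1]
opening: 0.0256
[0.4444 0.0557 0.1242] 149.8648605262729 0.1237 148.89348186094156 [ 0.6 -0.1  0.1] 13.475
```

View pics/w6.png

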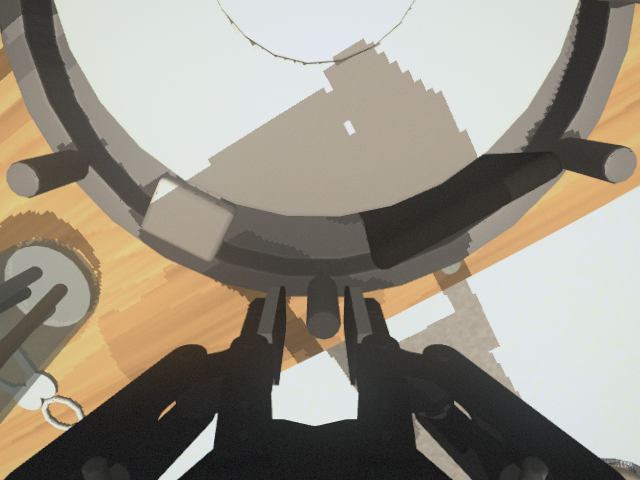

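Run:
```python
from h import *
c,im,d=load('w6')
L=onplane(c,[(23,178),(323,324),(620,165)],0.119)[:,:2]; S=onplane(c,[(453,268)],.05)[0,:2]
for O in (np.array([.5512,-.0067]),np.array([.5503,-.0082])):
  print(np.degrees(np.arctan2(*(L-O).T[::-1]))%360-[90,150,210], np.hypot(*(L-O).T), S, np.degrees(np.arctan2(*(S-O)[::-1]))%360)
```

```text
[0.56016166 0.85671208 1.526953  ] [0.12397378 0.12277357 0.12305766] [ 0.39795219 -0.01000979] 181.2372626662648
[0.14249078 0.04045595 1.14595779] [0.12546824 0.12273045 0.12150884] [ 0.39795219 -0.01000979] 180.68060527781668
```

```bash
python3 -m creep '[[[-2,0,0],[0,0,0],0.3],[[-3,0,0],[0,0,0],0.3],[[-2.6,0,0],[0,0,0],0]]'
python3 plan.py .507 -.087 .20 241 0
```

```text
time: 13.9
position: [0.444, 0.0547, 0.2022]
eef_rot: [-0.185, 0.683, -0.184, -0.682]
wrist_force: [0.1, -0.5, 0.8]
opening: 0.0088
now [0.444  0.0547 0.2022] 149.8 F [ 0.1 -0.5  0.8] t 13.9
[[[0.02,0.91,-1.26],[-0.159,0,0],0.0],[[0.02,1.1,-1.1],[-0.159,0,0],0.0],[[0.02,1.26,-0.91],[-0.159,0,0],0.0],[[0.02,1.38,-0.7],[-0.159,0,0],0.0],[[0.02,1.48,-0.47],[-0.159,0,0],0.0]]
[[[0.02,1.53,-0.23],[-0.159,0,0],0.0],[[0.02,1.55,0.01],[-0.159,0,0],0.0],[[0.02,1.53,0.26],[-0.159,0,0],0.0],[[0.02,1.47,0.5],[-0.159,0,0],0.0],[[0.02,1.37,0.73],[-0.159,0,0],0.0]]
```

```bash
python3 -m creep '[[[0,0.9,-1.25],[-0.159,0,0],0],[[0,1.1,-1.1],[-0.159,0,0],0],[[0,1.25,-0.9],[-0.159,0,0],0],[[0,1.4,-0.7],[-0.159,0,0],0],[[0,1.5,-0.45],[-0.159,0,0],0]]'
python3 -m creep '[[[0,1.55,-0.25],[-0.159,0,0],0],[[0,1.55,0],[-0.159,0,0],0],[[0,1.55,0.25],[-0.159,0,0],0],[[0,1.45,0.5],[-0.159,0,0],0],[[0.2,1.35,0.75],[-0.159,0,0],0]]'
python3 st.py
python3 - <<'E'
from h import *
c,im,d=snap('wrist','w7')
E
```

```text
time: 14.52
position: [0.4752, -0.017, 0.2012]
eef_rot: [0.096, 0.701, 0.096, -0.7]
wrist_force: [0.9, 0.2, -0.2]
opening: 0.0004
time: 15.15
position: [0.5067, -0.0881, 0.1994]
eef_rot: [0.36, 0.609, 0.359, -0.608]
wrist_force: [-0.1, 0.5, -0.4]
opening: -0.0002
[ 0.5067 -0.0881  0.1994] 241.1761170280751 0.091 241.3942035015432 [-0.1  0.5 -0.4] 15.15
```

View pics/w7.png

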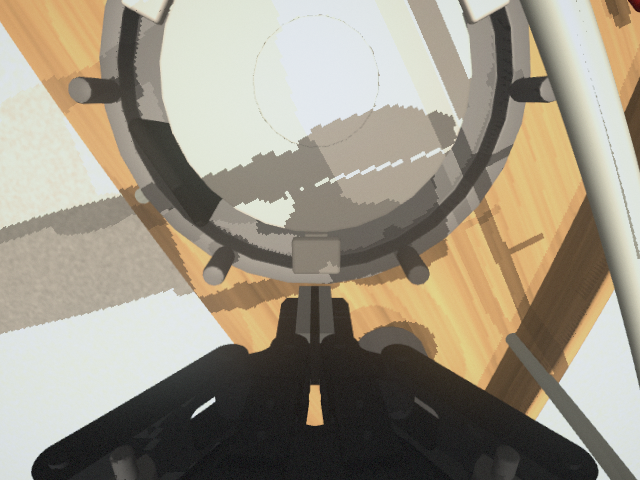

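Run:
```python
from h import *
c,im,d=load('w7')
p=onplane(c,[(316.5,254.5)],0.142)[0]; print(p)
s=telemetry.sense(); print(s['position'],(rot(s['eef_rot']).T@(p-s['position']))*100)
```

```text
[ 0.51255011 -0.08061322  0.142     ]
[ 0.50694954 -0.08952895  0.19869523] [ 5.66905164  0.05324853 -1.05407601]
```

```bash
python3 -m creep '[[[0,0.05,-0.9],[0,0,0],0],[[1.5,0,0],[0,0,0],0],[[1.3,0,0],[0,0,0],0],[[0.6,0,0],[0,0,0],0],[[0.3,0,0],[0,0,0],0]]'
python3 -m creep '[[[0.2,0,0],[0,0,0],0],[[0.2,0,0],[0,0,0],0],[[0.2,0,0],[0,0,0],0],[[0.1,0,0],[0,0,0],0],[[0,0,0],[0,0,0],0]]'
```

```text
time: 15.82
position: [0.5109, -0.0792, 0.1603]
eef_rot: [-0.358, -0.61, -0.358, 0.61]
wrist_force: [-2.6, 0.5, 4.4]
opening: 0.0002
time: 16.45
position: [0.5122, -0.0799, 0.1559]
eef_rot: [0.359, 0.611, 0.357, -0.609]
wrist_force: [-2.7, -1.4, 11.5]
opening: -0.0001
```

Stop reached at the same height as the others (0.156). Press a touch more, then rise and back away for a check.

```bash
python3 -m creep '[[[0.1,0,0],[0,0,0],0],[[0.05,0,0],[0,0,0],0],[[-1.5,0,0],[0,0,0],0],[[-3,0,0],[0,0,0],0],[[-3,0,0],[0,0,0],0]]'
python3 plan.py .40 -.03 .30 200 0
```

```text
time: 17.08
position: [0.5111, -0.0794, 0.2268]
eef_rot: [-0.358, -0.609, -0.358, 0.61]
wrist_force: [-0.2, 0.0, -0.1]
opening: 0.0001
now [ 0.5111 -0.0794  0.2268] -119.2 F [-0.2  0.  -0.1] t 17.075
[[[-1.46,-2.42,0.22],[0.143,0,0],0.0],[[-1.46,-2.37,0.56],[0.143,0,0],0.0],[[-1.46,-2.26,0.89],[0.143,0,0],0.0],[[-1.46,-2.11,1.21],[0.143,0,0],0.0],[[-1.46,-1.92,1.49],[0.143,0,0],0.0]]
```

```bash
python3 -m creep '[[[-1.5,-2.4,0.2],[0.143,0,0],0],[[-1.5,-2.4,0.55],[0.143,0,0],0],[[-1.5,-2.25,0.9],[0.143,0,0],0],[[-1.5,-2.1,1.2],[0.143,0,0],0],[[-1.5,-1.9,1.5],[0.143,0,0],0]]'
python3 -m creep '[[[0,2.5,4],[0,0,0],0],[[0,4,2],[0,0,0],0],[[0,5,0.5],[0,0,0],0],[[0,5,0.5],[0,0,0],0],[[0,5,0.5],[0,0,0],0]]'
python3 -m creep '[[[0,5,0.5],[0,0,0],0],[[0,5,0.5],[0,0,0],0],[[0,5,0.5],[0,0,0],0],[[0,5,0.5],[0,0,0],0],[[0,0,0],[0,0,0],0]]'
python3 - <<'E'
from h import *
c,im,d=snap('top','t8'); snap('scene','s8')
cr=im[180:390,180:500]; cv2.imwrite('pics/t8c.png',cv2.resize(cr,None,fx=2.5,fy=2.5,interpolation=cv2.INTER_CUBIC)[:,:,::-1])
E
```

```text
time: 17.7
position: [0.3998, -0.0297, 0.3018]
eef_rot: [-0.12, -0.697, -0.12, 0.697]
wrist_force: [0.4, -0.7, 0.8]
opening: 0.0
time: 18.32
position: [0.4032, -0.2594, 0.3014]
eef_rot: [0.122, 0.697, 0.122, -0.696]
wrist_force: [0.1, 0.6, 0.2]
opening: 0.0004
time: 18.95
position: [0.4521, -0.4556, 0.2966]
eef_rot: [-0.119, -0.695, -0.123, 0.698]
wrist_force: [0.8, 1.1, -1.3]
opening: -0.0002
```

View pics/t8c.png

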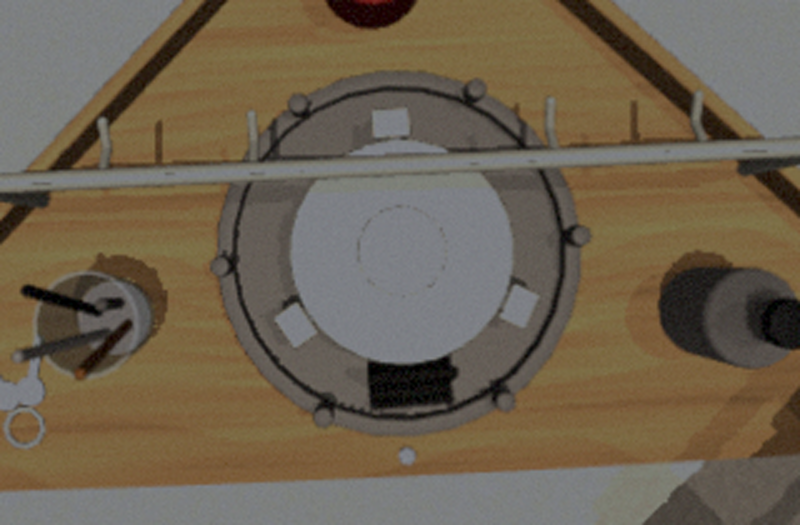

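View pics/s8.png

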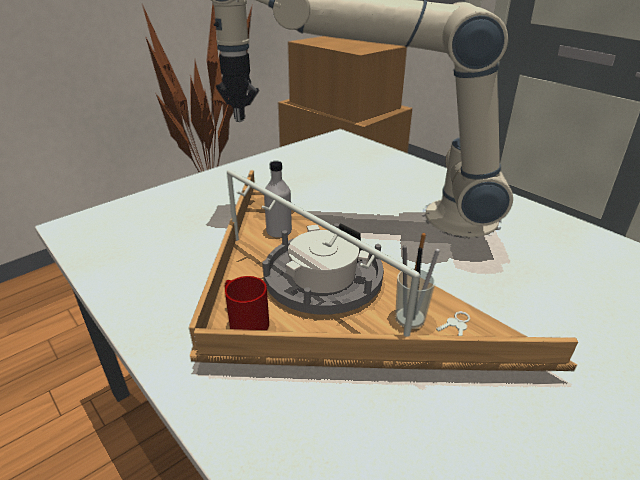

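```bash
python3 - <<'E'
from h import *
c,im,d=load('top0'); c8,im8,d8=load('t8')
f=lambda u,v:(180+u/2.5,180+v/2.5)
L=onplane(c8,[f(223,264),f(324,414),f(504,400),f(577,236),f(475,89),f(298,103)],.119)[:,:2]
O=L.mean(0); S=onplane(c8,[f(406,456)],.05)[0,:2]
a=np.degrees(np.arctan2(*(L-O).T[::-1]))%360; st=np.degrees(np.arctan2(*(S-O)[::-1]))%360
print('O',O,'stand angles',((a-[270,330,30,90,150,210])%360).round(2),'stud',st.round(2), np.linalg.norm(S-O))
T=[f(520,306),f(391,123),f(295,326)]
print('tab heights',[np.median([withdepth(c8,[(u+i,v+j)],d8)[0,2] for i in(-2,-1,0,1,2) for j in(-2,-1,0,1,2)]).round(4) for u,v in T])
print('lid h',[withdepth(c8,[f(u,v)],d8)[0,2].round(4) for u,v in((400,250),(330,250),(470,270),(340,300))])
T0=[(311,238),(392,273)]
print('up tabs before',[np.median([withdepth(c,[(u+i,v+j)],d)[0,2] for i in(-2,-1,0,1,2) for j in(-2,-1,0,1,2)]).round(4) for u,v in T0])
for n in('top0','t8'),('scene0','s8'):
    A=load(n[0])[1].astype(float);B=load(n[1])[1].astype(float)
    D=cv2.blur(np.abs(A-B).max(2),(3,3)); M=(D>25).astype(np.uint8)*255; cv2.imwrite(f'pics/diff_{n[1]}.png',M)
E
python3 -c "
import cv2,numpy as np
cv2.imwrite('pics/dd.png',cv2.resize(np.vstack([cv2.imread('pics/diff_t8.png'),cv2.imread('pics/diff_s8.png')]),(400,600)))"
```

```text
O [ 0.5520862  -0.00740686] stand angles [182.89 183.26 182.98 182.84 183.22 183.12] stud 180.88 0.15084255216904052
tab heights [np.float64(0.1334), np.float64(0.1336), np.float64(0.1336)]
lid h [np.float64(0.1349), np.float64(0.9248), np.float64(0.1294), np.float64(0.1313)]
up tabs before [np.float64(0.1399), np.float64(0.1402)]
```

View pics/dd.png

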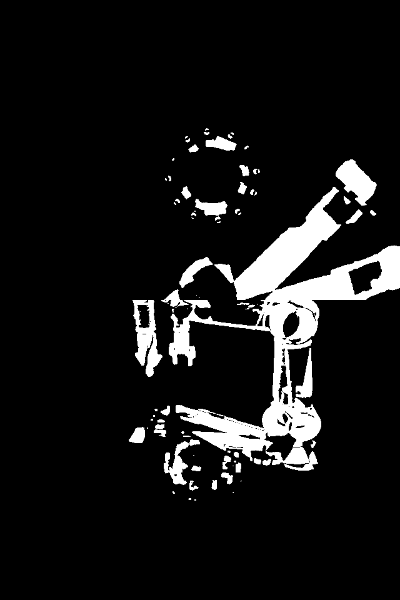

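Run:
```python
from h import *
s=telemetry.sense(); print(s['time'],s['wrist_force'],abs(s['qd']).max()); print(ctrl.close_job())
```

```text
19.05 [-0.42056403 -0.28006641  0.29517702] 0.057078666014601404
the job is handed in; nothing more can be done
None
```

I pressed all three snap tabs down to their stops and turned the phone stand to the front. The job is handed in at about 19 s, with the arm well clear; `close_job` gives no verdict.

I pressed tab b, turned the tray clockwise by pushing a lug, and pressed tab c on the way. A second lug push brought the stand to the front, where I pressed tab a.

Last checks:
- **Tabs:** each stopped at the same tool height, with 11–15 N on the wrist. From above, the depth puts all three at about 133.5 mm; fully down is 134 mm. The two I measured before pressing read 140 mm.
- **Stand:** the two cameras disagree slightly. The wrist camera, before I pressed tab a, showed it within about 0.5° of the stud line. The top camera at the end put it about 2° off, roughly 4 mm at the stand against the 12 mm allowed. I did not correct this, and pressing tab a may account for part of it.
- **Bystanders:** comparing pictures from before and after, nothing changed at the tumbler, flask, mug or keys. Only the tray, arm and shadows differ.

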